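# Unclamp and sort steel from aluminium slugs

### The job

Lift the hold-down plate straight up off its two dowels, keeping it level, and lay it flat, handle up, in the middle of the cork pad. Then sort the three identical-looking slugs by weight: stand the heavy steel ones upright in the square tray and the light aluminium ones upright in the long tray. Leave everything else on the table where it is.

Things in the scene. Friction and masses are not known exactly. Their poses are not given: they have to be found in the camera images.
- fixture: dark steel fixture 80 mm (x) by 210 mm (y), fixed, open at front and back; origin at the centre of its underside. Floor 15 mm thick with three pockets 5 mm deep at y = -45, 0, 45 mm, one slug in each, slug tops at z 70 mm. End blocks 30 mm long at y = -90 and 90 mm, z 75 mm high, carry the plate
- dowel (a point): foot of the upright steel dowel on the fixture's end block at y = 90 mm, where the plate rests (z 75 mm); another stands at y = -90 mm. Each is 10 mm in diameter and 18 mm tall (top 93 mm above the table) and passes through an 11 mm hole in the plate, which is free once raised 20 mm straight up
- plate_grip (a point): centre of the black handle bar of the aluminium hold-down plate; axes parallel to the fixture's at the start. Bar 60 mm long (y), 14 mm thick (x), 20 mm high (z). Plate 70 mm (x) by 210 mm (y), 8 mm thick, 0.4 kg, balanced under the handle. This point is 40 mm above the plate's underside (32 mm above its top face), 115 mm above the table at the start
- pad: brown cork pad 110 mm (x) by 240 mm (y), 6 mm thick, fixed flat on the table; origin at the centre of its underside, y along its length. The plate goes here
- square_tray: grey square tray 140 x 140 mm, fixed; rim 15 mm high, walls and floor 3 mm thick; origin at the centre of its underside, axes along its sides. For steel slugs
- long_tray: grey long narrow tray 80 mm (x) by 190 mm (y), fixed; rim 15 mm high, walls and floor 3 mm thick; origin at the centre of its underside, y along its length. For aluminium slugs
- slug_a_centre (a point): one of three identical-looking bright-plated cylinders, 34 mm in diameter, 60 mm tall, each standing in a fixture pocket under the plate. This point is its centre, half-way up; z along its axis. Steel (about 0.43 kg) or aluminium (about 0.15 kg), within 10 percent; at least one of each kind; which is which varies and shows only in the weight
- slug_b_centre (a point): one of three identical-looking bright-plated cylinders, 34 mm in diameter, 60 mm tall, each standing in a fixture pocket under the plate. This point is its centre, half-way up; z along its axis. Steel (about 0.43 kg) or aluminium (about 0.15 kg), within 10 percent; at least one of each kind; which is which varies and shows only in the weight
- slug_c_centre (a point): one of three identical-looking bright-plated cylinders, 34 mm in diameter, 60 mm tall, each standing in a fixture pocket under the plate. This point is its centre, half-way up; z along its axis. Steel (about 0.43 kg) or aluminium (about 0.15 kg), within 10 percent; at least one of each kind; which is which varies and shows only in the weight
- spray: bystander to be left alone: white spray bottle 44 mm in diameter, 120 mm tall; origin at its underside
- ball_gauge: bystander to be left alone: white ceramic ball on a slim post and dark foot 48 mm in diameter, 73 mm tall; origin at its underside
- driver: bystander to be left alone: screwdriver 160 mm long lying down, its length along x; origin near its middle
- vee_block: bystander to be left alone: bright steel vee block 50 x 40 x 40 mm; origin at its underside
- stylus_jar: bystander to be left alone: small pale plastic jar 40 mm in diameter, 45 mm tall; origin at its underside
There are look-alikes about, which are no part of the job. What is shaped like the part that bears plate_grip but yellow is not meant.

How it is judged:
By the outcome, as a careful person would: the job done as asked, in the order asked, and still so for the second after the job is handed in, with the robot touching nothing.
It also fails if it takes over 72 s, if anything falls off the work surface, if the arm or the gripper's body presses on something with over 40 N, if the wrist force passes 120 N, or if a joint passes its speed limit or range.

### The arm

A 6-joint arm with a two-finger parallel gripper is mounted at the origin on the work surface. World frame = base frame: x ahead of the robot, y to its left, z up, the work surface at z = 0. Lengths are in mm, angles in rad, forces in N, time in s.
With the tool pointing down it reaches from about 375 to 925 mm from the base axis. Payload 5.7 kg.
Tool frame: the origin (TCP) lies at the very end of the fingers, on their centre line; the grasp point (between the pads) lies 19 mm behind it; z points along the fingers, y is the line along which they close (so a half turn about z gives the same grasp; the last joint's range is limited). The gripper opens to 85 mm and grips with 20 to 120 N. Pads are 22 mm wide; open, the fingers measure 114 mm over their backs; the gripper's body (76 mm by 85 mm) begins 54 mm behind the grasp point. The pads swing forward as they close: fully open they stand 13 mm farther back than shut.
Start: joints at [1.187, 0.359, 1.51, -0, 1.272, -0.115], TCP at [159.339, 578.424, 231.267] pointing down, gripper open.
Joint ranges: [-2.97, 2.97], [-1.01, 2.36], [0.21, 2.38], [-0.96, 4.11], [0.2, 2.71], [-2.98, 2.98]. Speed limits (rad/s): [2.39, 2.39, 3.14, 3.14, 3.14, 3.14].

### API

Orientations are given as a rotation vector (axis times angle).
In Python, from plant import ctrl gives the robot as it stands. Calls block until the motion is done:
- ctrl.move_to(position, orientation): joint-space move of the TCP to a pose.
- ctrl.servo_line(position, velocity=150, frame=None, threshold=None): straight line of the TCP; frame=None keeps the orientation; velocity is the mean speed in mm/s. With threshold (N) it stops when the force on the tool has changed by that much, and returns True; else False.
- ctrl.set_joints(angles): joint-space move.
- ctrl.move_gripper(opening, grasp_force=None): opening from 0.0 (shut) to 1.0 (fully open); grasp_force is the grip in N (None keeps the last); returns when the fingers have stopped.
- ctrl.hold(seconds).
- ctrl.solve_ik(position, orientation): joint angles nearest the present ones, or None.
- ctrl.read_camera(name): name is "side" or "top"; returns a dict with "frame" (420x560x3 uint8, red, green, blue), "K" (3x3 intrinsics, pixels), "xyz" and "orientation" of the camera in the world. Camera axes: x right, y down, z forward; pixel columns grow to the right and rows downward; lengths in mm; the calibration is good to about 2 mm. A picture is of the moment at which its call begins. There is no depth.
A pose or a line that the arm cannot do raises ctrl.MotionError and nothing moves.
- ctrl.finish_job(): hands the job in; it is judged then, once.
Readings, each from a call of its own:
- ctrl.current_clock(): time.
- ctrl.current_q(): joint angles.
- ctrl.current_joint_velocities(): joint speeds.
- ctrl.current_effort(): joint torques, N m.
- ctrl.current_eef_pos(): TCP position.
- ctrl.current_eef_rot(): TCP orientation.
- ctrl.current_force(): force on the tool from outside, world axes, zero at the start.
- ctrl.current_torque(): the same for the moment, N m.
- ctrl.current_grip_width(): opening from 0.0 (shut) to 1.0 (fully open).
- ctrl.current_finger_force(): force on a finger pad.
Only numpy, scipy, OpenCV 4.12 (cv2) and the standard library are available. Lean on these libraries where they do the work, as an engineer would, in place of code of your own. Each camera call takes 0.05 s, during which the arm holds its last target. There are 200 camera calls.

## Working session

There is one attempt and no reset: what is moved stays moved. The work goes in short steps, each a Python script; the robot and the scene stay as the last script left them, time stands still between calls to the robot, and variables do not carry over. Pictures are saved under pics/ and viewed, at most 10 in all, crops included, and the job is handed in when it is done.

```bash
ls; mkdir -p pics; python3 - <<'E'
from plant import ctrl
import cv2, numpy as np
for n in("side","top"):
    d=ctrl.read_camera(n); cv2.imwrite(f"pics/{n}0.png",cv2.resize(d["frame"][:,:,::-1],(800,600),interpolation=cv2.INTER_CUBIC))
    np.savez(f"{n}0.npz",**d); print(n,d["K"],d["xyz"],d["orientation"])
print(ctrl.current_clock(),ctrl.current_eef_rot(),ctrl.current_force())
E
```

```text
pics
side [[423.52321578   0.         272.35441869]
 [  0.         423.52321578 207.39984127]
 [  0.           0.           1.        ]] [-123.77675588 -599.11021434  875.84729197] [-2.17806638  0.91797318 -0.40832049]
top [[462.31603735   0.         279.41735279]
 [  0.         462.31603735 212.43703321]
 [  0.           0.           1.        ]] [ 338.50730766  -28.99459675 1206.26783612] [-2.12694742  2.1593853  -0.16335153]
0.1 [-4.20930375e-01 -3.11284373e+00  2.52083113e-03] [ 0.30215495  0.47201676 -0.10158715]
```

View pics/top0.png

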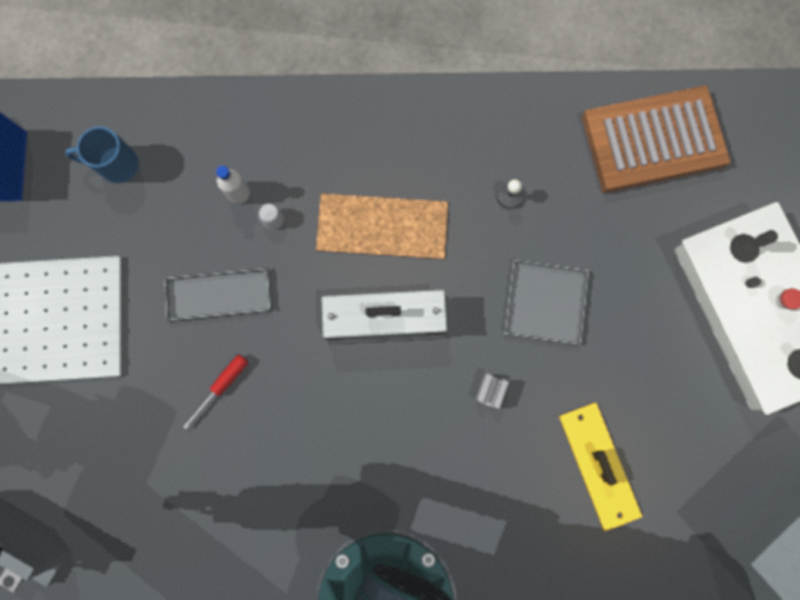

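View pics/side0.png

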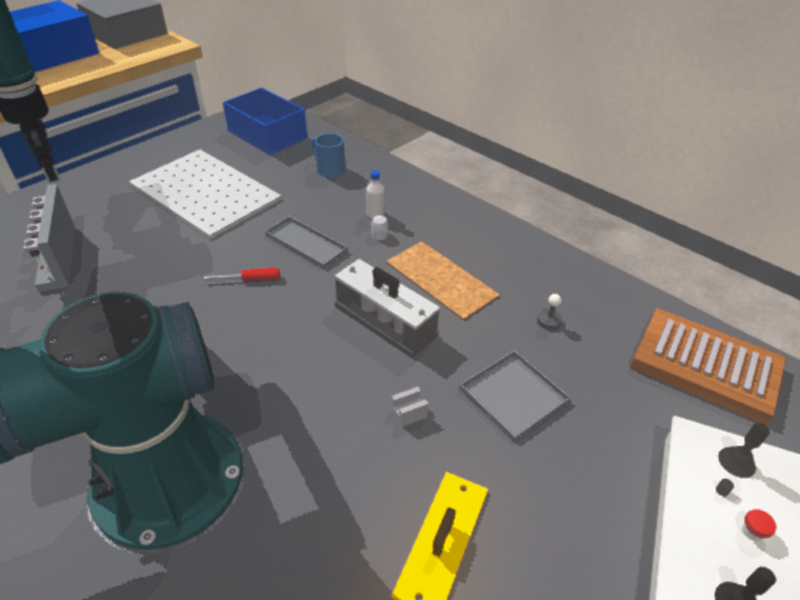

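Top view, 800x600 px: candidates for the plate are the silver plate with black handle at (384,312) and the yellow one at (601,466). The yellow one is excluded by the description, so I choose the silver one on the fixture. The pad is at (382,226), the long tray at (218,295) and the square tray at (547,302). Next I'll take close crops.

```bash
python3 - <<'E'
import numpy as np,cv2
t=np.load("top0.npz")["frame"][:,:,::-1]; s=np.load("side0.npz")["frame"][:,:,::-1]
f=lambda im,x,y,w,h,k:cv2.resize(im[y:y+h,x:x+w],None,fx=k,fy=k,interpolation=cv2.INTER_CUBIC)
a=f(t,215,125,105,120,5); cv2.imwrite("pics/tc.png",a)
cv2.imwrite("pics/sc.png",f(s,180,145,230,165,3.4))
b=np.vstack([f(t,105,170,95,65,4),f(t,340,170,95,80,4)]);cv2.imwrite("pics/tr.png",b);print(a.shape,b.shape)
E
```

```text
(600, 525, 3) (580, 380, 3)
```

View pics/tc.png

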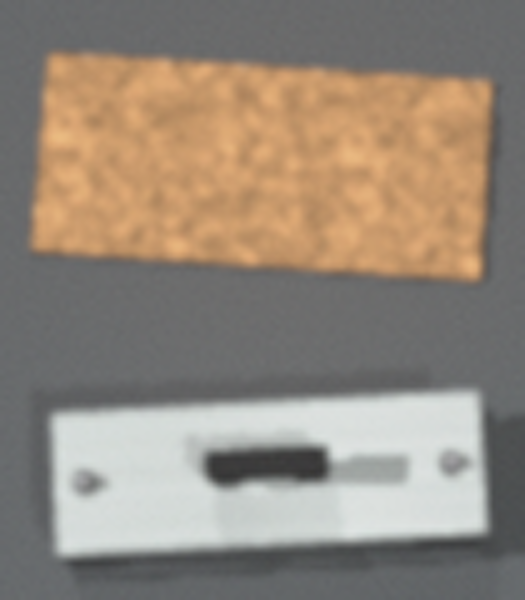

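View pics/sc.png

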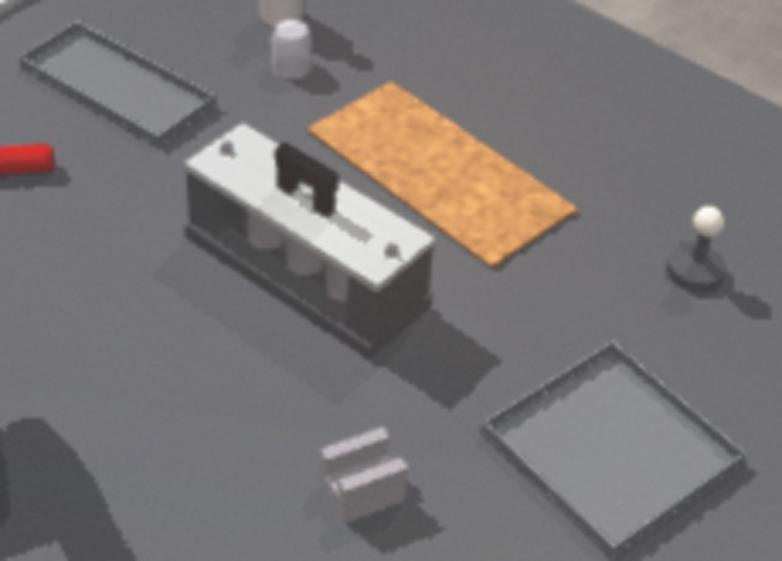

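View pics/tr.png

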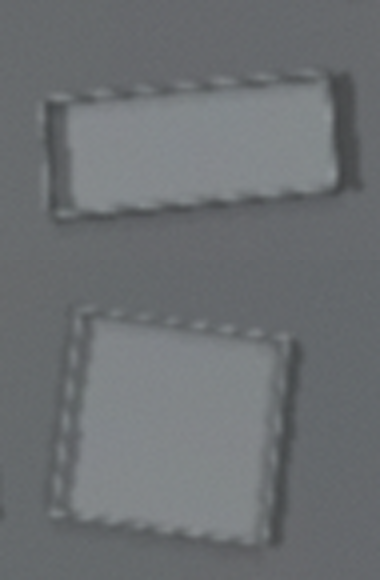

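The close crops confirm the choice: a bright aluminium plate with black handle, bar centre at about (267,463) in the top crop, sitting on the fixture, with slugs visible under it from the side. Now I'll triangulate the corners.

```bash
cat > h.py <<'E'
import numpy as np,cv2
from scipy.spatial.transform import Rotation as R
def P(d):
    A=R.from_rotvec(d["orientation"]).as_matrix().T
    return d["K"]@np.c_[A,-A@d["xyz"]]
def tri(dt,ds,pt,ps):
    X=cv2.triangulatePoints(P(dt),P(ds),np.array(pt,float).T,np.array(ps,float).T); return (X[:3]/X[3]).T
def atz(d,p,z):   # pixels -> plane z
    A=R.from_rotvec(d["orientation"]).as_matrix(); r=(A@np.linalg.inv(d["K"])@np.c_[np.array(p,float),np.ones(len(p))].T).T
    return d["xyz"]+r*((z-d["xyz"][2])/r[:,2])[:,None]
nat=lambda p,k,ox,oy:(np.array(p,float)+.5)/k-.5+[ox,oy]
def rect(C):      # corners TL,TR,BR,BL -> centre, yaw of local x axis, lengths
    c=C.mean(0); y=(C[0]+C[3]-C[1]-C[2])/2; x=(C[0]+C[1]-C[2]-C[3])/2
    return c, np.arctan2(-y[0],y[1]), np.linalg.norm(x),np.linalg.norm(y)
E
python3 - <<'E'
from h import *
np.set_printoptions(precision=1,suppress=True)
dt=dict(np.load("top0.npz"));ds=dict(np.load("side0.npz"))
T=dict(plate=nat([(50,413),(478,391),(489,532),(57,556)],5,215,125),
 pad=nat([(48,53),(493,79),(482,280),(32,250)],5,215,125),
 long=nat([(44,97),(330,73),(341,190),(53,217)],4,105,170),
 square=nat([(75,310-260),(293,338-260),(272,545-260),(50,515-260)],4,340,170))
S=dict(plate=[(240,124),(433,240),(380,285),(187,163)],pad=[(392,82),(577,210),(495,266),(309,129)],
 long=[(78,22),(217,98),(163,145),(22,62)],square=[(612,342),(745,458),(615,550),(484,428)])
for n,z in dict(plate=83,pad=6,long=15,square=15).items():
    s=nat(S[n],3.4,180,145); X=tri(dt,ds,T[n],s)
    for lab,C in(("tri",X),("top",atz(dt,T[n],z)),("side",atz(ds,s,z))):
        c,a,lx,ly=rect(C);print(n,lab,c,"yaw %.3f lx %.0f ly %.0f"%(a,lx,ly))
h=tri(dt,ds,nat([(267,463)],5,215,125),nat([(309,161)],3.4,180,145));print("handle",h)
import sys
E
```

```text
plate tri [493.2  -3.4  81.9] yaw 0.038 lx 70 ly 211
plate top [493.5  -3.9  83. ] yaw 0.039 lx 70 ly 211
plate side [491.7  -4.   83. ] yaw 0.040 lx 66 ly 210
pad tri [670.7  -1.    3.3] yaw -0.081 lx 110 ly 240
pad top [670.3  -1.4   6. ] yaw -0.079 lx 110 ly 240
pad side [667.7  -2.5   6. ] yaw -0.082 lx 107 ly 239
long tri [543.9 301.1   8.7] yaw 0.082 lx 78 ly 189
long top [543.1 299.4  15. ] yaw 0.075 lx 79 ly 188
long side [539.  294.9  15. ] yaw 0.077 lx 82 ly 191
square tri [ 519.2 -300.9   11.9] yaw -0.167 lx 137 ly 142
square top [ 519.3 -300.9   15. ] yaw -0.148 lx 137 ly 144
square side [ 516.2 -301.7   15. ] yaw -0.162 lx 138 ly 137
handle [[492.8  -4.5 124.6]]
```

```bash
cat >> h.py <<'E'
def down(a,flip=False):  # tool pointing down, closing along local x of a thing with yaw a
    a=a+np.pi*flip; c,s=np.cos(a),np.sin(a)
    return R.from_matrix(np.array([[-s,c,0],[c,s,0],[0,0,-1]])).as_rotvec()
E
python3 - <<'E'
from h import *; from plant import ctrl
np.set_printoptions(precision=2,suppress=True)
for f in(0,1): print(f,ctrl.solve_ik([493,-4,220],down(.039,f)))
q=[ctrl.solve_ik([493,-4,220],down(.039,f)) for f in(0,1)]
f=int(np.argmin([abs(x[5]) if x is not None else 9 for x in q]));print("flip",f)
ctrl.move_to([493,-4,200],down(.039,f)); print(ctrl.current_force())
ctrl.servo_line([493,-4,97],velocity=120); f0=ctrl.current_force(); print(f0)
ctrl.move_gripper(0.0,grasp_force=20); ctrl.hold(.2)
print(ctrl.current_force(),ctrl.current_torque(),ctrl.current_grip_width(),ctrl.current_finger_force(),ctrl.current_clock())
E
```

```text
0 [-0.15  0.22  1.75 -0.    1.18 -0.19]
1 [-0.15  0.22  1.75 -0.    1.18  2.95]
flip 0
[-0.09  0.58  0.6 ]
[ 0.59  0.39 -0.27]
[2.63 0.96 1.84] [ 0.   -0.19  0.03] 0.15685830291627542 25.721831917762756 4.35
```

```bash
python3 - <<'E'
from h import *; from plant import ctrl
np.set_printoptions(precision=2,suppress=True)
ctrl.move_gripper(0.0,grasp_force=70); ctrl.hold(.2); print(ctrl.current_force(),ctrl.current_torque())
p=ctrl.current_eef_pos(); print(p)
for dz in(4,12,30):
    print(ctrl.servo_line([p[0],p[1],p[2]+dz],velocity=25,threshold=25),ctrl.current_force(),ctrl.current_torque())
ctrl.servo_line([p[0],p[1],200],velocity=120); ctrl.hold(.3); print(ctrl.current_force(),ctrl.current_torque(),ctrl.current_clock())
for n in("side","top"):
    d=ctrl.read_camera(n); np.savez(f"{n}1.npz",**d)
s=np.load("side1.npz")["frame"][:,:,::-1]; cv2.imwrite("pics/s1.png",cv2.resize(s[90:270,190:400],None,fx=3.3,fy=3.3,interpolation=cv2.INTER_CUBIC))
E
```

```text
[2.08 0.71 6.02] [ 0.1  -0.28 -0.05]
[493.71  -4.06  97.36]
False [ 3.07  0.18 -2.31] [ 0.01 -0.47 -0.04]
False [ 0.98  0.09 -2.43] [ 0.05 -0.27 -0.03]
False [ 0.3  -0.49 -3.74] [-0.01  0.04 -0.03]
[-0.47  0.23 -4.27] [-0.03 -0.04  0.03] 7.4833
```

View pics/s1.png

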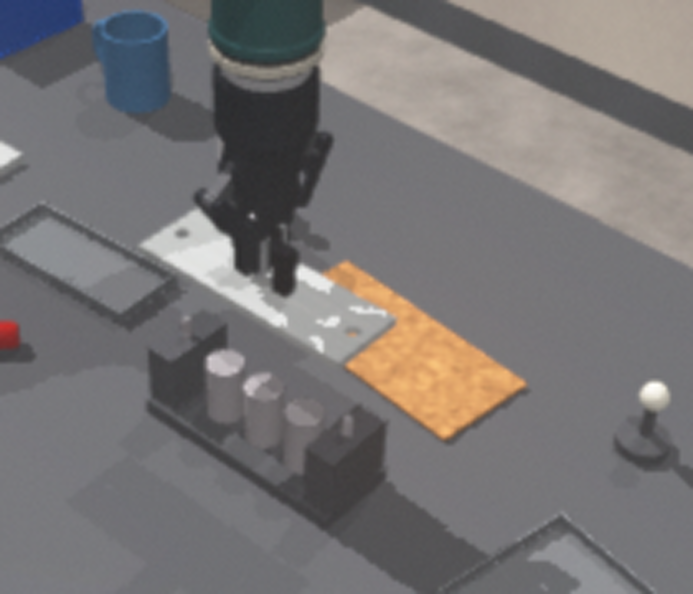

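The plate hangs level, clear of the dowels. The three slugs stand in their pockets, tops at about (225,362), (264,388), (303,412) in the crop. Next I lay the plate on the pad.

```bash
python3 - <<'E'
from h import *; from plant import ctrl
np.set_printoptions(precision=2,suppress=True)
o=down(-.080)
ctrl.move_to([670,-1.5,200],o)
ctrl.servo_line([670,-1.5,40],velocity=130); ctrl.hold(.1); print(ctrl.current_force())
print(ctrl.servo_line([670,-1.5,26],velocity=20,threshold=6),ctrl.current_eef_pos(),ctrl.current_force())
ctrl.move_gripper(.5); ctrl.hold(.1); print(ctrl.current_force())
ctrl.servo_line([670,-1.5,200],velocity=150)
ctrl.move_to([560,-170,260],down(0)); ctrl.move_gripper(1.0)
for n in("side","top"):
    d=ctrl.read_camera(n); np.savez(f"{n}2.npz",**d)
t=np.load("top2.npz")["frame"][:,:,::-1];s=np.load("side2.npz")["frame"][:,:,::-1]
f=lambda im,x,y,w,h,k:cv2.resize(im[y:y+h,x:x+w],None,fx=k,fy=k,interpolation=cv2.INTER_CUBIC)
cv2.imwrite("pics/c2.png",np.hstack([f(t,215,125,110,120,3.6),f(s,220,150,110,120,3.6)]));print(ctrl.current_clock())
E
```

```text
[-0.18 -0.63 -2.73]
True [669.86  -1.5   28.4 ] [-0.44  0.34  3.96]
[-0.86 -0.33  0.44]
13.625
```

View pics/c2.png

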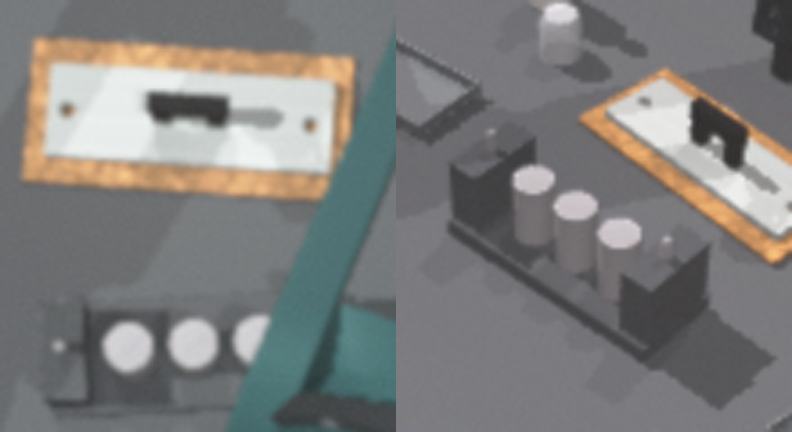

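The plate lies centred on the pad, handle up. The slug tops show at (128,347) and (193,343) in the top half, and at (533,180), (575,206), (619,233) in the side half. Next I check their positions, then pick and weigh the first slug.

```bash
cat >> h.py <<'E'
from plant import ctrl
def loc(c,a,ly): return np.array([c[0]-np.sin(a)*ly,c[1]+np.cos(a)*ly])
FIX=((493.7,-4.1),.039); TR=dict(steel=((518.5,-301),-.157),alu=((542.5,299.5),.078))
def fz():
    v=[]
    for _ in range(10): ctrl.hold(.03); v.append(ctrl.current_force()[2])
    return np.mean(v)
def do(ly,n):
    a=loc(*FIX,ly); oa=down(FIX[1])
    ctrl.move_to([*a,150],oa); f0=fz()
    ctrl.servo_line([*a,31],velocity=150); ctrl.move_gripper(0.0,grasp_force=50)
    print("grip",ctrl.current_grip_width(),ctrl.current_finger_force(),ctrl.current_force())
    ctrl.servo_line([*a,50],velocity=60); ctrl.servo_line([*a,155],velocity=160); ctrl.hold(.2); w=f0-fz()
    k="steel" if w>2.8 else "alu"; print("weight N",w,k,ctrl.current_grip_width())
    c,y=TR[k]; b=loc(c,y,[-38,38][n[k]]); n[k]+=1; ob=down(y)
    ctrl.move_to([*b,155],ob); ctrl.servo_line([*b,34],velocity=130); ctrl.hold(.1)
    print(ctrl.servo_line([*b,21],velocity=20,threshold=5),ctrl.current_eef_pos(),ctrl.current_force())
    ctrl.move_gripper(.68); ctrl.servo_line([*b,150],velocity=150); print(n,ctrl.current_clock())
E
python3 - <<'E'
from h import *
np.set_printoptions(precision=2,suppress=True)
dt=dict(np.load("top2.npz"));ds=dict(np.load("side2.npz"))
print(tri(dt,ds,nat([(128,347),(193,343)],3.6,215,125),nat([(137,180),(179,206)],3.6,220,150)))
print([loc(*FIX,y) for y in(45,0,-45)])
do(45,dict(steel=0,alu=0))
E
```

```text
[[490.94  41.84  68.69]
 [492.84  -2.86  68.93]]
[array([491.95,  40.87]), array([493.7,  -4.1]), array([495.45, -49.07])]
grip 0.38177873049269107 49.17938574682921 [-0.85 -0.6   5.84]
weight N 1.0023515401583942 alu 0.3862201055152286
True [545.5  261.67  24.68] [ 0.38 -0.15  5.36]
{'steel': 0, 'alu': 1} 22.1667
```

```bash
python3 - <<'E'
from h import *
np.set_printoptions(precision=2,suppress=True)
n=dict(steel=0,alu=1)
do(0,n); do(-45,n)
ctrl.move_to([430,60,330],down(0))
for c in("side","top"):
    d=ctrl.read_camera(c); np.savez(f"{c}3.npz",**d)
f=lambda im,x,y,w,h,k:cv2.resize(im[y:y+h,x:x+w,::-1],None,fx=k,fy=k,interpolation=cv2.INTER_CUBIC)
t=np.load("top3.npz")["frame"];s=np.load("side3.npz")["frame"]
cv2.imwrite("pics/t3.png",f(t,105,110,330,180,2.4))
cv2.imwrite("pics/s3.png",f(s,180,110,240,210,2.8))
E
```

```text
grip 0.386476519448277 49.20653390698135 [-1.47 -0.15  4.88]
weight N 3.687553125187693 steel 0.3825486320748169
True [ 512.61 -338.59   25.11] [-0.84  0.5   5.72]
{'steel': 1, 'alu': 1} 30.9417
grip 0.3884986177587386 49.26430011168122 [-0.43 -0.56  5.7 ]
weight N 1.3200498525736148 alu 0.38024100532261035
True [539.58 337.45  25.12] [-0.86 -1.    5.61]
{'steel': 1, 'alu': 2} 39.9583
```

View pics/t3.png

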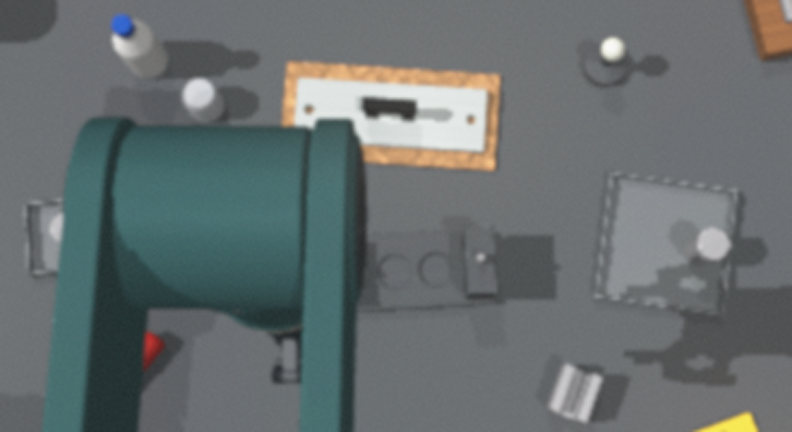

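View pics/s3.png

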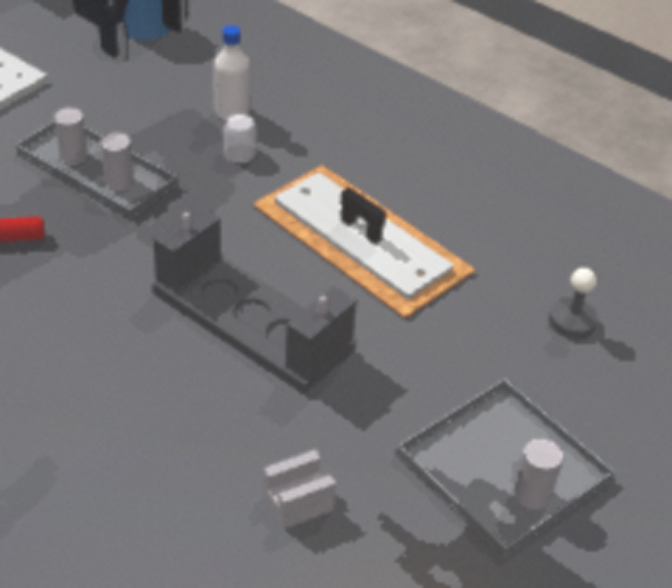

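The side view shows two slugs upright in the long tray, tops at (69,117) and (116,143), and one upright in the square tray, top at (542,455). The plate lies flat and centred on the pad around (365,235). The bystanders look unmoved.

```bash
python3 -c "
from plant import ctrl
print(ctrl.finish_job(),ctrl.current_clock())"
```

```text
the job is handed in; nothing more can be done
the job is handed in; nothing more can be done
```

The job is handed in at about 42 s of the 72 s allowed: the plate lies flat, handle up, in the middle of the cork pad, the one steel slug stands in the square tray and the two aluminium slugs stand in the long tray; the judge's verdict was not shown.

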